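# Clamp the sprung tweezers in their setting stand and hold them at the marked gap

### The job

Lock the sprung tweezers into the blue setting stand: push the black captive knob fully down first, and only then turn it a quarter turn clockwise to its stop. After that squeeze the tweezers by their red grip plates until the gap between the tips matches the green mark on the white plate below them (18 mm), without pinching the tips nearly shut on the way and without disturbing the loose things on the bench. Finish still holding that gap steady: the program ends with the gripper squeezing the tweezers, not letting go.

Things in the scene. Friction and masses are not known exactly. Their poses are not given: they have to be found in the camera images.
- stand: Blue stand fixed to the bench, base plate 240 x 90 x 12 mm; origin under its centre, on the bench. Its x runs along the tweezers from tips to heel, y to the left blade, z up. Blades level, z 38 to 50 mm. Heel under a black clamp plate, 44 x 44 mm, top z 52, centred x +82. Tips at x -95, above a block 34 x 74 mm, top z 35, with a white plate; its green band, 18 mm wide in y, is the gap mark.
- grip_centre (a point): Point fixed on the stand midway between the tweezers' two red ribbed grip plates, at mid height: 44 mm above the bench, stand x -35 mm. Each plate is 30 mm long (in x), z 36 to 52 mm. Their outer faces are about 45 mm apart at rest, about 32 mm at the marked gap; squeeze along the stand's y. Only the 12 mm base plate lies below.
- jaw_left (a joint): Angle (rad) of the left (+y) blade about an upright hinge at stand x +55, y +6 mm: 0 at rest, grows as squeezed inward, stop 0.125. Blades spring back and move independently. Tip gap = 40 mm - 150 mm x (jaw_left + jaw_right); 18 mm where they add up to 0.147. Spring 6 N m/rad, preload 0.2 N m; plates 90 mm from the hinge: about 7 N each at the mark.
- jaw_right (a joint): The same for the right (-y) blade, hinge at y = -6 mm; 0 at rest, grows as it is squeezed inward.
- tip_left (a point): Inner face of the left blade's tip, at mid depth, 44 mm above the bench. The distance from tip_left to tip_right is the tip gap: 40 mm at rest, 18 mm marked.
- tip_right (a point): Inner face of the right blade's tip, at mid depth.
- knob_top (a point): Centre of the top face of the black knurled captive knob, on its upright axis: 82 mm above the bench while up, 76 mm fully down; stand x +82 mm. The knob is 30 mm in diameter, 24 mm high; a white pointer line on its top points to the tips (stand -x) at turn 0.
- knob_push (a joint): How far the knob is pushed down (m): 0 up, 0.006 fully down at its stop. It takes about 5 N and stays where it is left.
- knob_turn (a joint): Turn of the knob (rad), growing clockwise seen from above: starts at 0 to 0.15, stop at 1.6. Friction 0.04 N m; stays where it is left.
- calculator: Beige pocket calculator, 140 x 82 x 27 mm, loose bystander; origin at the centre of its underside.
- valve_stem: Steel engine valve, 88 mm long, lying, loose bystander; origin at its underside.
- spark_plug_0: Spark plug, 82 mm long, lying, loose bystander; origin at its underside.
- pencil_marker: Orange-red marker pen with a black cap, 130 mm long, lying, loose bystander; origin at its underside.
- packet_red_top: Flat red packet, 62 x 89 x 20 mm, loose bystander; origin at the centre of its underside.

How it is judged (in metres and radians):
On the way, in this order (a step that is already met when the one before it is completed fails the run):
1. the knob is pushed down (value of joint knob_push above 0.0042 m), for 0.1 s.
2. the knob, still down, is turned a quarter turn clockwise (value of joint knob_push above 0.0042 m and value of joint knob_turn above 1.2 rad), for 0.2 s.
At the end, for the whole second after the job is handed in: The knob is at least 4.2 mm down and turned at least 1.2 rad; the tip gap stays between 15 and 21 mm, each blade moving slower than 0.05 rad/s, with the fingers pressing on both blades with more than 1.5 N (all of step 2 and distance between tip_left and tip_right between 0.015 and 0.021 m and contact force between the fingers and jaw_left above 1.5 N and velocity of joint jaw_left between -0.05 and 0.05 rad/s and contact force between the fingers and jaw_right above 1.5 N and velocity of joint jaw_right between -0.05 and 0.05 rad/s); the arm keeps its last pose, push and grip.
It fails at once if the knob is turned before it has been pushed down (value of joint knob_turn above 0.5 rad and value of joint knob_push below 0.003 m).
It fails at once if the tweezers are squeezed before the knob is locked (distance between tip_left and tip_right below 0.025 m and value of joint knob_turn below 1.2 rad).
It fails at once if the tweezers are squeezed with the tips less than 9 mm apart (distance between tip_left and tip_right below 0.009 m).
It fails at once if a loose bystander is moved by more than 30 mm (distance of any of calculator, valve_stem, spark_plug_0, pencil_marker, packet_red_top from where it was at the start of the episode above 0.03 m).
It also fails if it takes over 43 s, if anything falls off the work surface, if the arm or the gripper's body presses on something with over 40 N, if the wrist force passes 120 N, or if a joint passes its speed limit or range.

### The arm

A 7-joint arm with a two-finger parallel gripper is mounted at the origin on a cart in front of the work surface, level with it; the furniture and walls round the work are solid. World frame = base frame: x ahead of the robot, y to its left, z up, the work surface at z = 0. Lengths are in m, angles in degrees, forces in N, time in s.
With the tool pointing down it reaches from about 0.425 to 1.025 m from the base axis. Payload 9.4 kg.
Tool frame: the origin (TCP) lies on the centre line of the jaws, within the pads' length; the fingertips stand 25 mm ahead of it and the grasp point (between the pads) lies 6 mm ahead of it; z points along the fingers, y is the line along which they close (so a half turn about z gives the same grasp; the last joint's range is limited). The gripper opens to 85 mm and grips with 20 to 120 N. Pads are 22 mm wide; open, the fingers measure 114 mm over their backs; the gripper's body (76 mm by 85 mm) begins 54 mm behind the grasp point. The pads swing forward as they close: fully open they stand 13 mm farther back than shut.
Start: joints at [-75.671, 34.337, -0.143, 91.639, 0.103, 54.024, -4.572], TCP at [0.233, 0.687, 0.236] pointing down, gripper open.
Joint ranges: [-147.43, 147.43], [-19.82, 112.94], [-74.19, 73.91], [6.32, 146.72], [-59.91, 239.91], [6.04, 106.73], [-150.56, 150.56]. Speed limits (degrees/s): [127.2, 127.2, 172.46, 172.46, 180, 180, 180].

### API

Orientations are given as a 3x3 rotation matrix whose columns are the frame's x, y, z axes.
In Python, from cell import observe, get_image, hand_in gives the robot as it stands.
- The arm moves only by the tool move_arm, never from a script. Its argument "moves" is a list of rows, each an object of numbers: "hand": the finger opening in mm, from 0 to 85.4; "dx", "dy", "dz": the shift along the world's x, y, z in mm; "yaw": the turn about the world's z in degrees. A call has exactly 5 rows; each row shifts and turns the commanded pose from where the row before left it; what a row does not reach is not made up. A row lasts 1/12 s, in which the tool goes at most 41.7 mm and 7.16 degrees, less where a joint would pass 70% of its speed; a pose out of reach is approached as far as the arm can. A call is refused whole if a number of a shift passes 41.7 or a number of a turn 7.16, either way. A call with a gripper value outside its range is refused whole. The fingers move at their own pace and stop on an object; "grip_force" is the grip in N (left out, the last holds). Time passes only in rows, so rows that do not move let the fingers close, or fill a call up. It gives the time, the measured TCP pose, the force, the opening and the grip force at its end, in the units of the state.
- observe(): the state, without advancing time (a new reading comes with each control period).
- get_image(name): name is "scene" or "top" or "wrist"; returns a dict with "frame" (420x560x3 uint8, red, green, blue), "fx", "fy", "cx", "cy" (pixels), "T" (4x4, takes a point from camera to world coordinates). Camera axes: x right, y up, looking along -z (the intrinsics and any distortion apply to the point x, -y, -z); pixel columns grow to the right and rows downward; lengths in m; the calibration is good to about 2 mm. A picture is of the moment at which its call begins. There is no depth.
- hand_in(): hands the job in; it is judged then, once.
The state is a dict: "time": time; "joint_pos": joint angles; "joint_velocities": joint speeds; "effort": joint torques, N m; "tcp_pos": TCP position; "eef_rot": TCP orientation; "ft_force": force on the tool from outside, world axes, zero at the start; "moment": the same for the moment, N m; "gripper_width": finger opening in m; "grip_force": force on a finger pad.
Only numpy, scipy, OpenCV 4.12 (cv2) and the standard library are available. Lean on these libraries where they do the work, as an engineer would, in place of code of your own. Each camera call takes 0.05 s, during which the arm holds its last target. There are 200 camera calls.

## Working session

There is one attempt and no reset: what is moved stays moved. The work goes in short steps, Python scripts to look and compute and a tool call to move; the robot and the scene stay as the last step left them, time stands still between calls to the robot, and variables do not carry over. Pictures are saved under pics/ and viewed, at most 12 in all, crops included, and the job is handed in when it is done.

Besides the shell and the picture viewer there is one more tool, called after ">>>" as a command line: name --argument value ..., lists and objects as JSON in quotes. move_arm: Moves the arm, as the interface text tells. Its arguments: {"type":"object","properties":{"moves":{"type":"array","items":{"type":"object","properties":{"hand":{"type":"number"},"dx":{"type":"number"},"dy":{"type":"number"},"dz":{"type":"number"},"yaw":{"type":"number"}}}},"grip_force":{"type":"number"}},"required":["moves"]}

```bash
mkdir -p pics
cat > h.py <<'E'
import numpy as np, cv2
from cell import observe, get_image
def grab(n,fn=None):
    d=get_image(n)
    if fn: cv2.imwrite('pics/'+fn,d['frame'][:,:,::-1])
    return d
def ray(d,u,v):
    T=np.array(d['T']); c=np.array([(u-d['cx'])/d['fx'],-(v-d['cy'])/d['fy'],-1.])
    return T[:3,3],T[:3,:3]@c
def plane(d,u,v,z):
    o,r=ray(d,u,v); return o+r*(z-o[2])/r[2]
def proj(d,p):
    T=np.array(d['T']); c=T[:3,:3].T@(np.array(p)-T[:3,3]); return d['cx']-d['fx']*c[0]/c[2], d['cy']+d['fy']*c[1]/c[2]
def tri(*a):
    A=np.zeros((3,3));b=np.zeros(3)
    for d,u,v in a:
        o,r=ray(d,u,v); r=r/np.linalg.norm(r); M=np.eye(3)-np.outer(r,r); A+=M;b+=M@o
    return np.linalg.solve(A,b)
E
python3 - <<'E'
from h import *
import numpy as np
t=grab('top','t1.png'); s=grab('scene','s1.png')
for d in(t,s): print({k:(v if not hasattr(v,'shape') else 0) for k,v in d.items() if k not in('frame','T')}, np.array(d['T'])[:3,3])
o=observe(); print(o['time'],o['tcp_pos'],o['eef_rot'],o['ft_force'],o['gripper_width'])
cv2.imwrite('pics/ts.png',cv2.resize(np.hstack([t['frame'],s['frame']])[:,:,::-1],(800,300)))
E
```

```text
{'fx': 512.5646317006152, 'fy': 512.5646317006152, 'cx': 277.34656066614303, 'cy': 217.38247524494847} [ 0.2766399  -0.02796604  1.87184691]
{'fx': 445.78011435008585, 'fy': 445.78011435008585, 'cx': 280.09622036655435, 'cy': 210.14300775363574} [-0.13269435 -1.13639704  0.71510024]
0.1 [0.23262279 0.68623008 0.23481211] [[-9.47096709e-01  3.20948194e-01 -2.83152267e-04]
 [ 3.20948278e-01  9.47095774e-01 -1.34099243e-03]
 [-1.62216784e-04 -1.36092675e-03 -9.99999061e-01]] [ 0.2124677   0.82936042 -0.69031223] 0.08543852381317604
```

View pics/t1.png

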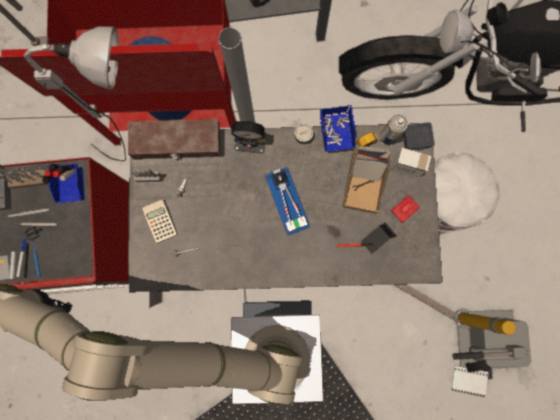

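View pics/s1.png

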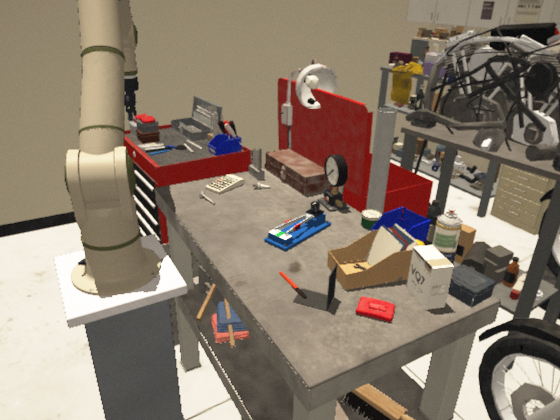

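The top view shows the blue stand around (288,200), with the black knob near (280,176) and the white/green tip plate near (297,226). In the scene view the stand is around (298,230), with the knob near (317,207). The nearest loose things are more than 100 mm away.

```bash
cat > m1.py <<'E'
from h import *
t=grab('top'); s=grab('scene')
def mask(d,roi,f):
    x0,y0,x1,y1=roi; h=cv2.cvtColor(d['frame'],cv2.COLOR_RGB2HSV); m=np.zeros(h.shape[:2],np.uint8)
    m[y0:y1,x0:x1]=(f(h.astype(int))[y0:y1,x0:x1])*255; return m
blue=lambda h:(abs(h[...,0]-107)<14)&(h[...,1]>120)&(h[...,2]>50)
green=lambda h:(abs(h[...,0]-65)<22)&(h[...,1]>90)&(h[...,2]>60)
dark=lambda h:(h[...,2]<45)
m=mask(t,(255,155,320,245),blue); P=np.argwhere(m)[:,::-1].astype(np.float32)
W=np.array([plane(t,u,v,.012)[:2] for u,v in P],np.float32)
r=cv2.minAreaRect(W); print('rect',r); 
for n,f in(('green',green),('dark',dark)):
    for d,roi in((t,(265,160,315,240)),(s,(255,195,340,250))):
        mm=mask(d,roi,f); k,l,st,c=cv2.connectedComponentsWithStats(mm)
        print(n,[(st[i,:5].tolist(),c[i].round(1).tolist()) for i in range(1,k) if st[i,4]>4])
        if d is t:
            for i in range(1,k):
                if st[i,4]>4: print(plane(d,*c[i],.036 if n=='green' else .08).round(4))
a=cv2.resize(t['frame'][150:250,250:330],None,fx=5,fy=5,interpolation=cv2.INTER_CUBIC)
b=cv2.resize(s['frame'][190:255,255:340],None,fx=4.6,fy=4.6,interpolation=cv2.INTER_CUBIC)
b=np.vstack([b,np.zeros((500-b.shape[0],b.shape[1],3),np.uint8)])
cv2.imwrite('pics/z1.png',np.hstack([a,b])[:,:,::-1])
E
python3 m1.py
```

```text
rect ((0.5661022663116455, -0.05672633647918701), (0.23454613983631134, 0.08491630852222443), 18.708627700805664)
green [([294, 219, 6, 10, 33], [296.1, 223.3])]
[ 0.4787 -0.0864  0.036 ]
green [([275, 231, 9, 6, 24], [279.5, 233.5])]
dark [([281, 173, 4, 9, 17], [282.9, 176.9])]
[ 0.6409 -0.0437  0.08  ]
dark [([325, 195, 15, 13, 85], [332.9, 199.5]), ([307, 202, 16, 14, 89], [315.2, 210.0])]
```

View pics/z1.png

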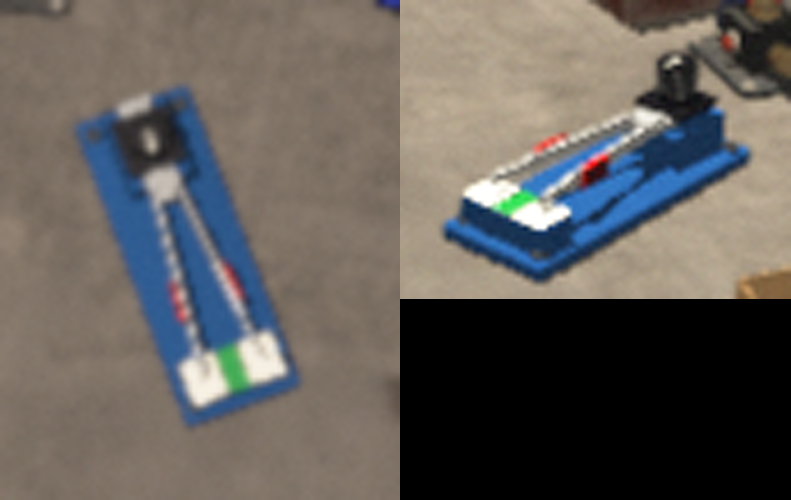

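The stand's centre is at about (0.566,-0.057) with a yaw of 18.7°. That puts the knob near (0.644,-0.030) and grip_centre near (0.533,-0.068). I'll travel there at the current height.

>>> move_arm --moves '[{"hand": 85, "dx": 16.4, "dy": -28.7, "dz": 0, "yaw": -1}, {"hand": 85, "dx": 16.4, "dy": -28.7, "dz": 0, "yaw": -1}, {"hand": 85, "dx": 16.4, "dy": -28.7, "dz": 0, "yaw": -1}, {"hand": 85, "dx": 16.4, "dy": -28.7, "dz": 0, "yaw": -1}, {"hand": 85, "dx": 16.4, "dy": -28.7, "dz": 0, "yaw": -1}]'

```text
time: 0.62
tcp_pos: [0.3153, 0.5416, 0.2354]
eef_rot: [[-0.915, 0.403, 0.0], [0.403, 0.915, -0.0], [-0.0, -0.0, -1.0]]
ft_force: [1.2, 0.6, -0.3]
gripper_width: 0.085
grip_force: 0.0
```

>>> move_arm --moves '[{"hand": 85, "dx": 16.4, "dy": -28.7, "dz": 0, "yaw": -1}, {"hand": 85, "dx": 16.4, "dy": -28.7, "dz": 0, "yaw": -1}, {"hand": 85, "dx": 16.4, "dy": -28.7, "dz": 0, "yaw": -1}, {"hand": 85, "dx": 16.4, "dy": -28.7, "dz": 0, "yaw": -1}, {"hand": 85, "dx": 16.4, "dy": -28.7, "dz": 0, "yaw": -1}]'

```text
time: 1.03
tcp_pos: [0.3973, 0.3981, 0.2356]
eef_rot: [[-0.877, 0.481, 0.0], [0.481, 0.877, 0.0], [-0.0, 0.0, -1.0]]
ft_force: [0.8, 1.2, -0.0]
gripper_width: 0.0848
grip_force: 0.0
```

>>> move_arm --moves '[{"hand": 85, "dx": 16.4, "dy": -28.7, "dz": 0, "yaw": -1}, {"hand": 85, "dx": 16.4, "dy": -28.7, "dz": 0, "yaw": -1}, {"hand": 85, "dx": 16.4, "dy": -28.7, "dz": 0, "yaw": -1}, {"hand": 85, "dx": 16.4, "dy": -28.7, "dz": 0, "yaw": -1}, {"hand": 85, "dx": 16.4, "dy": -28.7, "dz": 0, "yaw": -1}]'

```text
time: 1.45
tcp_pos: [0.4793, 0.2546, 0.2357]
eef_rot: [[-0.831, 0.556, 0.0], [0.556, 0.831, 0.0], [-0.0, 0.0, -1.0]]
ft_force: [0.2, 0.7, 0.3]
gripper_width: 0.0849
grip_force: 0.0
```

>>> move_arm --moves '[{"hand": 85, "dx": 16.4, "dy": -28.7, "dz": 0, "yaw": -1}, {"hand": 85, "dx": 16.4, "dy": -28.7, "dz": 0, "yaw": -1}, {"hand": 85, "dx": 16.4, "dy": -28.7, "dz": 0, "yaw": -1}, {"hand": 85, "dx": 16.4, "dy": -28.7, "dz": 0, "yaw": -1}, {"hand": 85, "dx": 16.4, "dy": -28.7, "dz": 0, "yaw": -1}]'

```text
time: 1.87
tcp_pos: [0.5613, 0.1111, 0.2356]
eef_rot: [[-0.78, 0.626, 0.0], [0.626, 0.78, 0.0], [-0.0, 0.0, -1.0]]
ft_force: [0.5, 0.6, -0.1]
gripper_width: 0.0848
grip_force: 0.0
```

Run:
```python
from h import *
import pickle
w=grab('wrist','w1.png'); pickle.dump(w,open('w1.pkl','wb'))
print(np.array(w['T']).round(3), w['fx'])
for p in((.6437,-.0304,.082),(.533,-.068,.044),(.566,-.057,.012)): print(proj(w,p))
```

```text
[[ 0.626 -0.749 -0.219  0.505]
 [ 0.78   0.601  0.174  0.157]
 [ 0.001 -0.279  0.96   0.373]
 [ 0.     0.     0.     1.   ]] 303.7943203742222
(np.float64(223.97501929196702), np.float64(330.29919752518055))
(np.float64(143.8630012265297), np.float64(264.4850714218137))
(np.float64(178.22144683662043), np.float64(266.61343208515217))
```

>>> move_arm --moves '[{"hand": 85, "dx": 16.4, "dy": -28.3, "dz": 0, "yaw": -1}, {"hand": 85, "dx": 16.4, "dy": -28.3, "dz": 0, "yaw": -1}, {"hand": 85, "dx": 16.4, "dy": -28.3, "dz": 0, "yaw": -1}, {"hand": 85, "dx": 16.4, "dy": -28.3, "dz": 0, "yaw": -1}, {"hand": 85, "dx": 16.4, "dy": -28.3, "dz": 0, "yaw": -1}]'

```text
time: 2.33
tcp_pos: [0.6432, -0.0301, 0.2355]
eef_rot: [[-0.722, 0.692, -0.0], [0.692, 0.722, 0.0], [0.0, -0.0, -1.0]]
ft_force: [-0.1, 0.0, 0.9]
gripper_width: 0.0853
grip_force: 0.0
```

Run:
```python
from h import *
import pickle
w=grab('wrist','w2.png'); pickle.dump(w,open('w2.pkl','wb'))
print(np.array(w['T']).round(3), w['fx'])
for p in((.6437,-.0304,.082),(.533,-.068,.044),(.566,-.057,.012)): print(proj(w,p))
a=cv2.imread('pics/w1.png');cv2.imwrite('pics/w12.png',cv2.resize(np.hstack([a,w['frame'][:,:,::-1]]),(800,300)))
o=observe();print(o['tcp_pos'],o['joint_pos'])
```

```text
[[ 0.691 -0.694 -0.202  0.591]
 [ 0.723  0.664  0.192  0.02 ]
 [ 0.001 -0.279  0.96   0.373]
 [ 0.     0.     0.     1.   ]] 303.7943203742222
(np.float64(276.2452714213144), np.float64(199.3890923393308))
(np.float64(178.28521208086408), np.float64(141.12239915981428))
(np.float64(214.20237280179154), np.float64(153.67764843939162))
[ 0.646001   -0.03758097  0.23574109] [ -8.1062792   29.0336531    9.41681926 102.98571171  -5.77193528
  48.30249365  49.78503586]
```

View pics/w12.png

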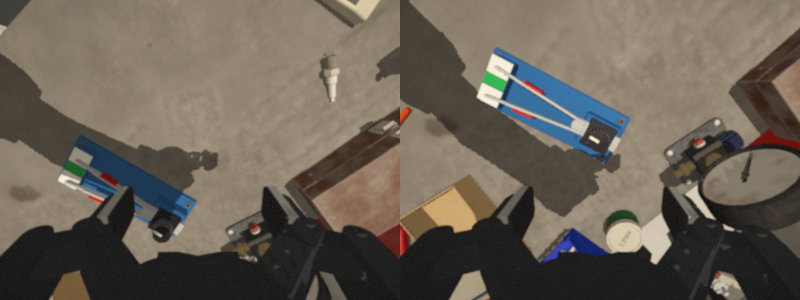

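Both wrist pictures are scaled 0.714 here. The left one shows the knob near (163,231) in the composite. The right one shows it near (598,135) (full-resolution about (277,189)), and the stand is unobstructed.

```bash
cat > m2.py <<'E'
from h import *
import pickle
w=grab('wrist'); pickle.dump(w,open('w3.pkl','wb')); o=observe(); print(o['time'],o['tcp_pos'],o['ft_force'])
h=cv2.cvtColor(w['frame'],cv2.COLOR_RGB2HSV).astype(int)
b=((abs(h[...,0]-107)<14)&(h[...,1]>120)&(h[...,2]>50)).astype(np.uint8); b[260:]=0
k,l,st,c=cv2.connectedComponentsWithStats(b); 
print([(st[i].tolist(),c[i].round(0)) for i in range(1,k) if st[i,4]>300])
g=((abs(h[...,0]-65)<22)&(h[...,1]>90)&(h[...,2]>60)).astype(np.uint8);g[:40]=0;g[180:]=0
kk,ll,s2,c2=cv2.connectedComponentsWithStats(g); i=1+np.argmax(s2[1:,4]); print('green',c2[i],plane(w,*c2[i],.036), 'exp',.5661-.095*.947,-.0567-.095*.321)
r=((np.minimum(h[...,0],180-h[...,0])<8)&(h[...,1]>150)&(h[...,2]>80)).astype(np.uint8)
kk,ll,s2,c2=cv2.connectedComponentsWithStats(r); print('red',[(c2[i].round(1),s2[i,4],plane(w,*c2[i],.05).round(4)) for i in range(1,kk) if s2[i,4]>15 and c2[i][1]<200])
u,v=map(int,proj(w,(.6437,-.0304,.07))); print(u,v)
a=cv2.resize(w['frame'][v-60:v+50,u-60:u+50],None,fx=5,fy=5,interpolation=cv2.INTER_CUBIC)
a=np.clip(a.astype(float)*2,0,255).astype(np.uint8); print('crop origin',u-60,v-60,'x5')
cv2.imwrite('pics/z2.png',a[:,:,::-1])
E
python3 m2.py
```

```text
2.4333 [ 0.64451182 -0.03502174  0.23550392] [-0.03361529  0.20035393 -0.03145355]
[([134, 60, 191, 124, 4696], array([236., 126.])), ([145, 104, 100, 65, 2146], array([189., 136.])), ([138, 139, 146, 79, 1917], array([216., 177.]))]
green [134.07017544 106.98635478] [ 0.47925748 -0.08431906  0.036     ] exp 0.47613500000000003 -0.087195
red [(array([189.1, 114.4]), np.int32(119), array([ 0.5274, -0.0459,  0.05  ])), (array([  7.7, 157. ]), np.int32(140), array([ 0.4223, -0.2154,  0.05  ])), (array([173.5, 151.7]), np.int32(94), array([ 0.5406, -0.0857,  0.05  ])), (array([526.6, 185.5]), np.int32(589), array([0.8304, 0.1608, 0.05  ])), (array([421.2, 189.9]), np.int32(61), array([0.7549, 0.0761, 0.05  ]))]
279 188
crop origin 219 128 x5
```

View pics/z2.png

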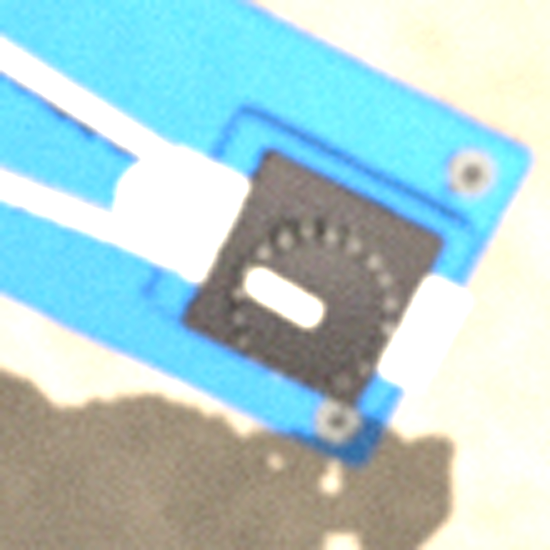

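The crop (origin (219,128), scale 5) shows the knob's white pointer from (245,278) to (325,318) and the heel-end base corners at (530,155) and (365,465). I'll triangulate these against the top view.

Run:
```python
from h import *
import pickle
w=pickle.load(open('w3.pkl','rb')); t=grab('top'); o=observe(); print(o['time'],o['tcp_pos'])
w2=grab('wrist')
def ptr(d,roi,th):
    x0,y0,x1,y1=roi; g=cv2.cvtColor(d['frame'],cv2.COLOR_RGB2GRAY)[y0:y1,x0:x1]
    k,l,s,c=cv2.connectedComponentsWithStats((g>th).astype(np.uint8)); return [(s[i,4],(c[i]+[x0,y0]).round(2)) for i in range(1,k)]
print('w',ptr(w2,(262,178,290,196),110)); 
f=cv2.imread('pics/t1.png'); t1={**t,'frame':f[:,:,::-1].copy()}
print('t',ptr(t1,(276,173,286,183),75))
P=tri((t,280.4,178.),(w,276,187.6)); print('ptr tri',P, 'ptr wrist@.082',plane(w,276,187.6,.082),'top',plane(t,280.4,178,.082))
A=plane(w,325,159,.012);B=plane(w,292,221,.012);m=(A+B)/2;e=(A-B)[:2];print('heel',m,np.linalg.norm(e),np.degrees(np.arctan2(-e[0],e[1])))
x=np.array([.947,.321]);print('knob from heel',m[:2]-.038*x,'grip',m[:2]-.155*x)
print('knob proj crop',[(np.array(proj(w,(.6437,-.0304,z)))-[219,128])*5 for z in(.058,.082)])
```

```text
2.4833 [ 0.64329702 -0.0318259   0.235212  ]
w [(np.int32(4), array([262.25, 178.75])), (np.int32(71), array([271.62, 192.3 ]))]
t [(np.int32(1), array([276., 173.])), (np.int32(17), array([279.47, 177.65])), (np.int32(1), array([284., 182.]))]
ptr tri [ 0.64233268 -0.03461625  0.05518294] ptr wrist@.082 [ 0.63820747 -0.03051412  0.082     ] top [ 0.63698101 -0.03453293  0.082     ]
heel [ 0.67893332 -0.01611007  0.012     ] 0.08590706574061213 19.687891848950947
knob from heel [ 0.64294732 -0.02830807] grip [ 0.53214832 -0.06586507]
knob proj crop [array([303.86089821, 291.95010155]), array([304.92847581, 317.28785666])]
```

>>> move_arm --moves '[{"hand": 85, "dx": 0.5, "dy": 0.5, "dz": -25, "yaw": 0}, {"hand": 85, "dx": 0, "dy": 0, "dz": -30, "yaw": 0}, {"hand": 85, "dx": 0, "dy": 0, "dz": -30, "yaw": 0}, {"hand": 85, "dx": 0, "dy": 0, "dz": -10, "yaw": 0}, {"hand": 85, "dx": 0, "dy": 0, "dz": 0, "yaw": 0}]'

```text
time: 2.95
tcp_pos: [0.6413, -0.0267, 0.1381]
eef_rot: [[-0.724, 0.69, -0.005], [0.69, 0.724, 0.0], [0.004, -0.003, -1.0]]
ft_force: [0.2, 0.0, 0.5]
gripper_width: 0.085
grip_force: 0.0
```

>>> move_arm --moves '[{"hand": 85, "dx": 0, "dy": 0, "dz": 0, "yaw": 0}, {"hand": 85, "dx": 0, "dy": 0, "dz": 0, "yaw": 0}, {"hand": 85, "dx": 0, "dy": 0, "dz": 0, "yaw": 0}, {"hand": 85, "dx": 0, "dy": 0, "dz": 0, "yaw": 0}, {"hand": 85, "dx": 0, "dy": 0, "dz": 0, "yaw": 0}]'

```text
time: 3.37
tcp_pos: [0.6437, -0.0284, 0.1417]
eef_rot: [[-0.723, 0.691, 0.002], [0.691, 0.723, 0.0], [-0.001, 0.001, -1.0]]
ft_force: [-0.1, -0.0, 0.0]
gripper_width: 0.0848
grip_force: 0.0
```

Run:
```python
from h import *
import pickle
w=grab('wrist'); pickle.dump(w,open('w4.pkl','wb')); o=observe(); print(o['time'],o['tcp_pos'],o['ft_force'])
u,v=map(int,proj(w,(.6437,-.0295,.082))); print(u,v)
print('proj .058',proj(w,(.6437,-.0295,.058)))
a=cv2.resize(w['frame'][v-80:v+70,u-110:u+110],None,fx=3.5,fy=3.5,interpolation=cv2.INTER_CUBIC)
a=np.clip(a.astype(float)*2,0,255).astype(np.uint8); print('crop origin',u-110,v-80,'x3.5')
cv2.imwrite('pics/z3.png',a[:,:,::-1])
```

```text
3.4167 [ 0.64358611 -0.02836183  0.14144848] [-0.56668872  0.85747114 -1.38289547]
274 232
proj .058 (np.float64(274.78722972253405), np.float64(221.66870104111135))
crop origin 164 152 x3.5
```

View pics/z3.png

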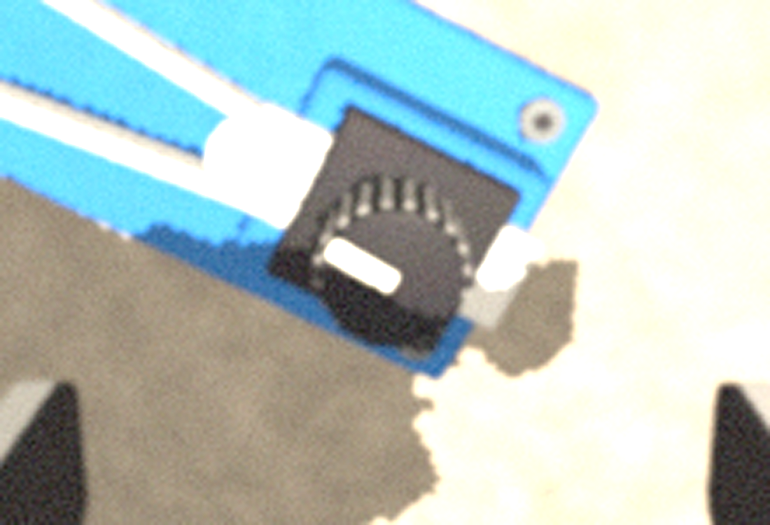

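The crop (origin (164,152), scale 3.5) shows the knob's top face centred near (393,275) with a radius of about 78 px, and the pointer at (362,265). The fingertips are at the bottom left and right.

Run:
```python
from h import *
import pickle
w=pickle.load(open('w4.pkl','rb')); t=grab('top')
print('centre',plane(w,276.3,230.6,.082)); print('ptr',plane(w,267.4,227.7,.082), plane(t,279.47,177.65,.082), tri((w,267.4,227.7),(t,279.47,177.65)))
A=plane(w,164+598/3.5,152+103/3.5,.012);B=plane(w,164+435/3.5,152+376/3.5,.012);m=(A+B)/2;print('heel',m,np.linalg.norm(A-B),'ang',np.degrees(np.arctan2(-(A-B)[0],(A-B)[1])))
x=np.array([.947,.321]);print('knob from heel',m[:2]-.038*x,'grip',m[:2]-.155*x)
print(observe()['tcp_pos'])
```

```text
centre [ 0.64343566 -0.02765113  0.082     ]
ptr [ 0.63766808 -0.03061277  0.082     ] [ 0.63834573 -0.03126875  0.082     ] [ 0.63859289 -0.03130823  0.07931999]
heel [ 0.67775207 -0.01630117  0.012     ] 0.08628340189583245 ang 18.119544500064375
knob from heel [ 0.64176607 -0.02849917] grip [ 0.53096707 -0.06605617]
[ 0.64347183 -0.02838574  0.14121899]
```

>>> move_arm --grip_force 35 --moves '[{"hand": 70, "dx": 0, "dy": 0, "dz": -15, "yaw": 0}, {"hand": 70, "dx": 0, "dy": 0, "dz": -20, "yaw": 0}, {"hand": 70, "dx": 0, "dy": 0, "dz": -13, "yaw": 0}, {"hand": 70, "dx": 0, "dy": 0, "dz": -5, "yaw": 0}, {"hand": 60, "dx": 0, "dy": 0, "dz": 0, "yaw": 0}]'

```text
time: 3.88
tcp_pos: [0.6425, -0.0284, 0.0863]
eef_rot: [[-0.723, 0.691, -0.002], [0.691, 0.723, -0.0], [0.002, -0.002, -1.0]]
ft_force: [0.0, 0.7, -0.0]
gripper_width: 0.0607
grip_force: 0.0
```

>>> move_arm --moves '[{"hand": 50, "dx": 0, "dy": 0, "dz": 0, "yaw": 0}, {"hand": 45, "dx": 0, "dy": 0, "dz": 0, "yaw": 0}, {"hand": 40, "dx": 0, "dy": 0, "dz": 0, "yaw": 0}, {"hand": 36, "dx": 0, "dy": 0, "dz": 0, "yaw": 0}, {"hand": 34, "dx": 0, "dy": 0, "dz": 0, "yaw": 0}]'

```text
time: 4.3
tcp_pos: [0.6435, -0.0284, 0.0882]
eef_rot: [[-0.723, 0.691, 0.001], [0.691, 0.723, 0.0], [-0.001, 0.001, -1.0]]
ft_force: [0.1, 0.0, -0.3]
gripper_width: 0.034
grip_force: 0.0
```

>>> move_arm --moves '[{"hand": 32, "dx": 0, "dy": 0, "dz": 0, "yaw": 0}, {"hand": 30, "dx": 0, "dy": 0, "dz": 0, "yaw": 0}, {"hand": 27, "dx": 0, "dy": 0, "dz": 0, "yaw": 0}, {"hand": 24, "dx": 0, "dy": 0, "dz": 0, "yaw": 0}, {"hand": 20, "dx": 0, "dy": 0, "dz": 0, "yaw": 0}]'

```text
time: 4.72
tcp_pos: [0.6432, -0.0284, 0.0876]
eef_rot: [[-0.723, 0.691, 0.0], [0.691, 0.723, -0.0], [-0.0, -0.0, -1.0]]
ft_force: [0.3, 0.1, 0.8]
gripper_width: 0.0203
grip_force: 0.0
```

Run:
```python
from h import *
w=grab('wrist'); o=observe(); print(o['time'],o['tcp_pos'],o['ft_force'],o['gripper_width'],o['grip_force'])
s=grab('scene')
u,v=map(int,proj(s,(.6435,-.028,.08)))
a=cv2.resize(s['frame'][v-45:v+45,u-45:u+45],(420,420),interpolation=cv2.INTER_CUBIC)
f=cv2.resize(w['frame'][150:400,150:400],(380,380))
b=np.zeros((420,380,3),np.uint8); b[:380]=f
cv2.imwrite('pics/z4.png',np.clip(np.hstack([a,b])[:,:,::-1].astype(float)*1.6,0,255).astype(np.uint8))
```

```text
4.7667 [ 0.6432252  -0.02839552  0.0875335 ] [0.11650715 0.44143305 0.74119229] 0.019815617919812758 0.0
```

View pics/z4.png

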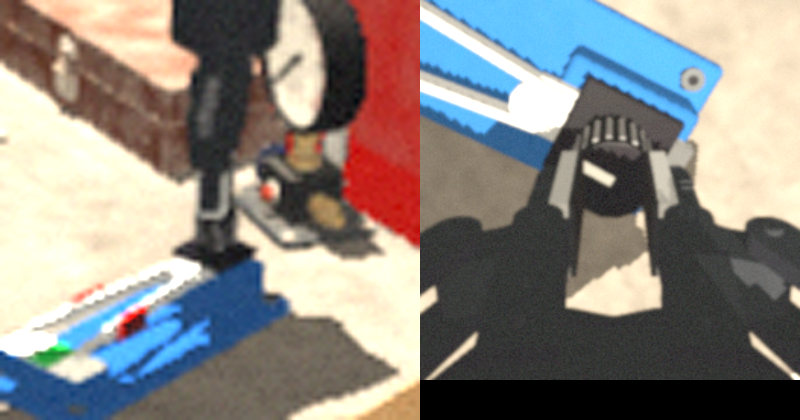

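The right part shows the knob's top at about (613,180) in the crop, between the grey pads at x≈565–580 and x≈650–665. The reported opening is 20 mm with no force, so I'll check where the pads should project.

Run:
```python
from h import *
w=grab('wrist'); o=observe(); T=np.array(o['tcp_pos']); R=np.array(o['eef_rot'])
q=lambda p:((np.array(proj(w,p))-150)*1.52+[420,0]).round(0)
for h in(.010,.015):
  for dz in(.006,.025):
    for dx in(-.011,.011): print(h,dz,dx,q(T+R@[dx,-h,dz]),q(T+R@[dx,h,dz]))
print('knob',q((.6435,-.028,.082)),q((.6435,-.028,.058)),np.array(proj(w,T+R@[0,0,.025])))
print(np.array(w['T'])[:3,3]-T,(R.T@(np.array(w['T'])[:3,3]-T)).round(4))
```

```text
0.01 0.006 -0.011 [583. 207.] [640. 207.]
0.01 0.006 0.011 [581. 148.] [641. 149.]
0.01 0.025 -0.011 [586. 182.] [637. 182.]
0.01 0.025 0.011 [585. 128.] [638. 128.]
0.015 0.006 -0.011 [568. 207.] [654. 207.]
0.015 0.006 0.011 [567. 148.] [656. 149.]
0.015 0.025 -0.011 [573. 182.] [650. 182.]
0.015 0.025 0.011 [571. 128.] [651. 128.]
knob [612. 179.] [612. 151.] [275.83863932 252.2780704 ]
[-0.05212032  0.05043186  0.13783221] [ 0.0725  0.0004 -0.1378]
```

>>> move_arm --moves '[{"hand": 17, "dx": 0, "dy": 0, "dz": 0, "yaw": 0}, {"hand": 14, "dx": 0, "dy": 0, "dz": 0, "yaw": 0}, {"hand": 10, "dx": 0, "dy": 0, "dz": 0, "yaw": 0}, {"hand": 5, "dx": 0, "dy": 0, "dz": 0, "yaw": 0}, {"hand": 0, "dx": 0, "dy": 0, "dz": 0, "yaw": 0}]'

```text
time: 5.28
tcp_pos: [0.6432, -0.0284, 0.0876]
eef_rot: [[-0.723, 0.691, 0.0], [0.691, 0.723, -0.0], [-0.0, -0.0, -1.0]]
ft_force: [0.3, -1.1, -0.2]
gripper_width: 0.0001
grip_force: 0.0
```

Run:
```python
from h import *
w=grab('wrist'); s=grab('scene'); o=observe(); print(o['time'],o['tcp_pos'],o['ft_force'],o['gripper_width'],o['grip_force'])
u,v=map(int,proj(s,(.6435,-.028,.08)))
a=cv2.resize(s['frame'][v-30:v+30,u-30:u+30],(420,420),interpolation=cv2.INTER_CUBIC)
f=cv2.resize(w['frame'][150:400,150:400],(380,380))
b=np.zeros((420,380,3),np.uint8); b[:380]=f
cv2.imwrite('pics/z5.png',np.clip(np.hstack([a,b])[:,:,::-1].astype(float)*2.2,0,255).astype(np.uint8))
```

```text
5.3833 [ 0.64325059 -0.02833492  0.08757023] [-0.69801894  0.01386557 -0.07457714] 0.00020348125432984582 0.0
```

View pics/z5.png

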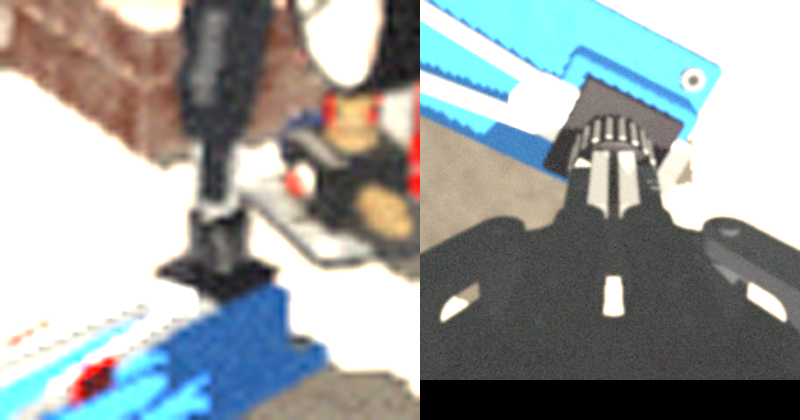

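The gripper has closed fully with its fingertips sitting right at the knob's top face, so the tips do not reach as far ahead as expected. Closed fingers directly over the knob are well placed to push it, so I'll press down gently and watch the force.

>>> move_arm --moves '[{"hand": 0, "dx": 0, "dy": 0, "dz": -1, "yaw": 0}, {"hand": 0, "dx": 0, "dy": 0, "dz": -1, "yaw": 0}, {"hand": 0, "dx": 0, "dy": 0, "dz": -1, "yaw": 0}, {"hand": 0, "dx": 0, "dy": 0, "dz": 0, "yaw": 0}, {"hand": 0, "dx": 0, "dy": 0, "dz": 0, "yaw": 0}]'

```text
time: 5.8
tcp_pos: [0.6434, -0.0283, 0.0846]
eef_rot: [[-0.723, 0.691, 0.0], [0.691, 0.723, -0.0], [-0.0, 0.0, -1.0]]
ft_force: [0.0, 0.6, 2.6]
gripper_width: 0.0001
grip_force: 1.4
```

>>> move_arm --moves '[{"hand": 0, "dx": 0, "dy": 0, "dz": -1, "yaw": 0}, {"hand": 0, "dx": 0, "dy": 0, "dz": -1, "yaw": 0}, {"hand": 0, "dx": 0, "dy": 0, "dz": -1, "yaw": 0}, {"hand": 0, "dx": 0, "dy": 0, "dz": 0, "yaw": 0}, {"hand": 0, "dx": 0, "dy": 0, "dz": 0, "yaw": 0}]'

```text
time: 6.22
tcp_pos: [0.6433, -0.0284, 0.0814]
eef_rot: [[-0.723, 0.691, 0.0], [0.691, 0.723, -0.0], [-0.0, 0.0, -1.0]]
ft_force: [-0.0, 1.4, 2.2]
gripper_width: -0.0002
grip_force: 1.1
```

Run:
```python
from h import *
s=grab('scene'); o=observe(); print(o['tcp_pos'],o['ft_force'],o['gripper_width'])
u,v=map(int,proj(s,(.6435,-.028,.08))); print(u,v)
for z in(.076,.082,.0626): print(z,proj(s,(.6433,-.0283,z)))
g=cv2.cvtColor(s['frame'],cv2.COLOR_RGB2GRAY)
print(g[v-12:v+14,u-8:u+10])
```

```text
[ 0.64331226 -0.02838169  0.08142793] [0.31779652 0.12866796 1.42482836] 0.00019372376552374303
314 203
0.076 (np.float64(314.00933294760523), np.float64(204.6705434750775))
0.082 (np.float64(314.1065852618254), np.float64(203.0491641472363))
0.0626 (np.float64(313.7933768861803), np.float64(208.27093793894463))
[[ 62  59  50  49  31  26  24  28  28  25  27  22  25  36  55  68  70  72]
 [ 58  63  62  52  35  28  29  26  31  27  22  27  26  41  67  70  71  64]
 [ 62  68  71  58  32  25  35  34  28  30  25  27  36  55  66  85 109  86]
 [ 66  70  75  69  45  41  39  27  31  27  25  34  76 111 116 140 160 123]
 [ 67  71  69  65  64  66  61  26  27  27  32  58 115 164 172 170 170 140]
 [ 97  67  88 113 110 106  74  27  26  31  53  84 121 159 172 170 167 148]
 [144 113 135 161 162 135  72  28  30  31  57  95 126 159 160 153 140 127]
 [162 164 164 167 155 130  70  29  24  28  62 102 135 156 138 116 105 100]
 [161 158 162 162 156 128  72  26  25  28  64  99 107 124 118 110 111 112]
 [159 156 162 155 155 128  68  35  34  31  66  93  78  84  95  99 103 104]
 [157 151 152 148 142 116  57  34  3
[... 464 characters left out ...]
 35  88 142 157 159 152]
 [149 146 145 143 111  62  43  34  45  57  48  36  41  89 139 158 156 156]
 [150 141 130 109  79  53  45  35  35  47  51  40  47  75 110 137 148 156]
 [138 111  64  43  51  49  44  37  32  44  42  39  46  47  29  67 111 129]
 [ 85  30  40  37  42  39  39  34  32  39  39  39  34  23  21  17  23  68]
 [ 78  50  41  30  33  30  20  21  25  28  23  26  23  18  18  14  25  88]
 [163 158 117  77  35  15  20  21  20  11  23  14  22  25  15  27  41  93]
 [220 231 213 193 168 128  42  21  18  18  23  14  23  24  31  39  41  43]
 [217 239 239 238 234 183  82  62  44  28  24  29  30  38  40  43  42  44]
 [190 216 228 227 202 137 109 105  77  47  33  42  47  43  46  44  46  42]]
```

>>> move_arm --moves '[{"hand": 0, "dx": 0, "dy": 0, "dz": -1, "yaw": 0}, {"hand": 0, "dx": 0, "dy": 0, "dz": -1, "yaw": 0}, {"hand": 0, "dx": 0, "dy": 0, "dz": 0, "yaw": 0}, {"hand": 0, "dx": 0, "dy": 0, "dz": 0, "yaw": 0}, {"hand": 0, "dx": 0, "dy": 0, "dz": 0, "yaw": 0}]'

```text
time: 6.68
tcp_pos: [0.6434, -0.0283, 0.0803]
eef_rot: [[-0.723, 0.691, 0.001], [0.691, 0.723, 0.0], [-0.0, 0.001, -1.0]]
ft_force: [-2.5, -0.4, 11.6]
gripper_width: -0.0004
grip_force: 5.5
```

>>> move_arm --moves '[{"hand": 0, "dx": 0, "dy": 0, "dz": -1, "yaw": 0}, {"hand": 0, "dx": 0, "dy": 0, "dz": 0, "yaw": 0}, {"hand": 0, "dx": 0, "dy": 0, "dz": 0, "yaw": 0}, {"hand": 0, "dx": 0, "dy": 0, "dz": 0, "yaw": 0}, {"hand": 0, "dx": 0, "dy": 0, "dz": 0, "yaw": 0}]'

```text
time: 7.1
tcp_pos: [0.6434, -0.0284, 0.0802]
eef_rot: [[-0.723, 0.691, 0.001], [0.691, 0.723, 0.0], [-0.001, 0.001, -1.0]]
ft_force: [-4.9, 1.7, 18.7]
gripper_width: 0.0
grip_force: 9.8
```

The knob has hit its stop: TCP z holds at 80 mm while the force climbs to 19 N. That puts the closed fingertips only about 4 mm ahead of the TCP. Next I lift, open, go down around the knob and grip it.

>>> move_arm --grip_force 40 --moves '[{"hand": 0, "dx": 0, "dy": 0, "dz": 6, "yaw": 0}, {"hand": 0, "dx": 0, "dy": 0, "dz": 16, "yaw": 0}, {"hand": 60, "dx": 0, "dy": 0, "dz": 0, "yaw": 0}, {"hand": 60, "dx": 0, "dy": 0, "dz": 0, "yaw": 0}, {"hand": 60, "dx": 0, "dy": 0, "dz": 0, "yaw": 0}]'

```text
time: 7.52
tcp_pos: [0.6429, -0.0283, 0.1]
eef_rot: [[-0.723, 0.691, -0.001], [0.691, 0.723, -0.0], [0.0, -0.0, -1.0]]
ft_force: [0.6, -0.5, -0.3]
gripper_width: 0.0359
grip_force: 0.0
```

>>> move_arm --moves '[{"hand": 60, "dx": 0, "dy": 0, "dz": 0, "yaw": 0}, {"hand": 60, "dx": 0, "dy": 0, "dz": 0, "yaw": 0}, {"hand": 60, "dx": 0, "dy": 0, "dz": -10, "yaw": 0}, {"hand": 60, "dx": 0, "dy": 0, "dz": -8, "yaw": 0}, {"hand": 60, "dx": 0, "dy": 0, "dz": -6, "yaw": 0}]'

```text
time: 7.93
tcp_pos: [0.6426, -0.0283, 0.0749]
eef_rot: [[-0.723, 0.691, -0.001], [0.691, 0.723, -0.0], [0.001, -0.001, -1.0]]
ft_force: [0.4, 0.2, -0.5]
gripper_width: 0.06
grip_force: 0.0
```

>>> move_arm --moves '[{"hand": 60, "dx": 0, "dy": 0, "dz": -5, "yaw": 0}, {"hand": 60, "dx": 0, "dy": 0, "dz": -5, "yaw": 0}, {"hand": 60, "dx": 0, "dy": 0, "dz": -4, "yaw": 0}, {"hand": 60, "dx": 0, "dy": 0, "dz": 0, "yaw": 0}, {"hand": 60, "dx": 0, "dy": 0, "dz": 0, "yaw": 0}]'

```text
time: 8.35
tcp_pos: [0.6432, -0.0284, 0.0623]
eef_rot: [[-0.723, 0.691, -0.0], [0.691, 0.723, -0.0], [0.0, -0.0, -1.0]]
ft_force: [-0.1, 0.4, -0.9]
gripper_width: 0.0599
grip_force: 0.0
```

>>> move_arm --moves '[{"hand": 50, "dx": 0, "dy": 0, "dz": 0, "yaw": 0}, {"hand": 42, "dx": 0, "dy": 0, "dz": 0, "yaw": 0}, {"hand": 38, "dx": 0, "dy": 0, "dz": 0, "yaw": 0}, {"hand": 34, "dx": 0, "dy": 0, "dz": 0, "yaw": 0}, {"hand": 30, "dx": 0, "dy": 0, "dz": 0, "yaw": 0}]'

```text
time: 8.77
tcp_pos: [0.6431, -0.0286, 0.0628]
eef_rot: [[-0.723, 0.691, -0.0], [0.691, 0.723, -0.0], [-0.0, -0.0, -1.0]]
ft_force: [-0.6, -0.7, 0.2]
gripper_width: 0.0305
grip_force: 0.2
```

>>> move_arm --moves '[{"hand": 28, "dx": 0, "dy": 0, "dz": 0, "yaw": 0}, {"hand": 26, "dx": 0, "dy": 0, "dz": 0, "yaw": 0}, {"hand": 22, "dx": 0, "dy": 0, "dz": 0, "yaw": 0}, {"hand": 20, "dx": 0, "dy": 0, "dz": 0, "yaw": 0}, {"hand": 20, "dx": 0, "dy": 0, "dz": 0, "yaw": 0}]'

```text
time: 9.18
tcp_pos: [0.6431, -0.0287, 0.063]
eef_rot: [[-0.723, 0.691, 0.0], [0.691, 0.723, -0.0], [-0.0, -0.0, -1.0]]
ft_force: [-2.7, -1.0, 6.4]
gripper_width: 0.0285
grip_force: 39.0
```

The knob is gripped at 28.5 mm with 39 N. Now I turn it clockwise (negative yaw).

>>> move_arm --moves '[{"hand": 20, "dx": 0, "dy": 0, "dz": -0.5, "yaw": -5}, {"hand": 20, "dx": 0, "dy": 0, "dz": 0, "yaw": -6}, {"hand": 20, "dx": 0, "dy": 0, "dz": 0, "yaw": -6}, {"hand": 20, "dx": 0, "dy": 0, "dz": 0, "yaw": -6}, {"hand": 20, "dx": 0, "dy": 0, "dz": 0, "yaw": -6}]'

```text
time: 9.6
tcp_pos: [0.6441, -0.028, 0.063]
eef_rot: [[-0.292, 0.956, 0.002], [0.956, 0.292, 0.001], [-0.0, 0.002, -1.0]]
ft_force: [0.1, 1.8, 6.3]
gripper_width: 0.0285
grip_force: 39.4
```

>>> move_arm --moves '[{"hand": 20, "dx": 0, "dy": 0, "dz": 0, "yaw": -6}, {"hand": 20, "dx": 0, "dy": 0, "dz": 0, "yaw": -6}, {"hand": 20, "dx": 0, "dy": 0, "dz": 0, "yaw": -6}, {"hand": 20, "dx": 0, "dy": 0, "dz": 0, "yaw": -6}, {"hand": 20, "dx": 0, "dy": 0, "dz": 0, "yaw": -6}]'

```text
time: 10.02
tcp_pos: [0.6454, -0.0279, 0.063]
eef_rot: [[0.225, 0.974, 0.004], [0.974, -0.225, 0.0], [0.001, 0.004, -1.0]]
ft_force: [3.1, 1.3, 3.5]
gripper_width: 0.0287
grip_force: 39.1
```

>>> move_arm --moves '[{"hand": 20, "dx": 0, "dy": 0, "dz": 0, "yaw": -6}, {"hand": 20, "dx": 0, "dy": 0, "dz": 0, "yaw": -6}, {"hand": 20, "dx": 0, "dy": 0, "dz": 0, "yaw": -6}, {"hand": 20, "dx": 0, "dy": 0, "dz": 0, "yaw": -5}, {"hand": 20, "dx": 0, "dy": 0, "dz": 0, "yaw": -3}]'

```text
time: 10.43
tcp_pos: [0.6463, -0.0284, 0.063]
eef_rot: [[0.629, 0.778, 0.006], [0.778, -0.629, -0.001], [0.003, 0.005, -1.0]]
ft_force: [7.0, -0.0, 3.7]
gripper_width: 0.0284
grip_force: 39.3
```

Run:
```python
from h import *
o=observe(); print(o['time'],o['tcp_pos'],o['ft_force'],o['moment'],o['gripper_width'],o['joint_pos'])
```

```text
10.4333 [ 0.64631328 -0.02842142  0.06302207] [ 6.97110247 -0.04350381  3.68187598] [-0.1468446  -1.34134755  0.03187357] 0.02841149163523553 [-20.46831979  44.74377626  28.64938997 110.70153701 -37.33757448
  33.69255806  -5.93542073]
```

The gripper turned 85° with the knob held. I'll turn a few degrees more toward the stop, hold, then release and lift clear.

>>> move_arm --moves '[{"hand": 20, "dx": 0, "dy": 0, "dz": 0, "yaw": -2}, {"hand": 20, "dx": 0, "dy": 0, "dz": 0, "yaw": -2}, {"hand": 20, "dx": 0, "dy": 0, "dz": 0, "yaw": 0}, {"hand": 20, "dx": 0, "dy": 0, "dz": 0, "yaw": 0}, {"hand": 20, "dx": 0, "dy": 0, "dz": 0, "yaw": 0}]'

```text
time: 10.85
tcp_pos: [0.6465, -0.0286, 0.063]
eef_rot: [[0.678, 0.735, 0.006], [0.735, -0.678, -0.001], [0.003, 0.005, -1.0]]
ft_force: [6.6, -0.6, 2.8]
gripper_width: 0.0287
grip_force: 39.3
```

>>> move_arm --moves '[{"hand": 35, "dx": 0, "dy": 0, "dz": 0, "yaw": 0}, {"hand": 60, "dx": 0, "dy": 0, "dz": 0, "yaw": 0}, {"hand": 60, "dx": 0, "dy": 0, "dz": 0, "yaw": 0}, {"hand": 60, "dx": 0, "dy": 0, "dz": 0, "yaw": 0}, {"hand": 60, "dx": 0, "dy": 0, "dz": 0, "yaw": 0}]'

```text
time: 11.27
tcp_pos: [0.6429, -0.0283, 0.0619]
eef_rot: [[0.679, 0.735, -0.001], [0.735, -0.679, 0.0], [-0.0, -0.001, -1.0]]
ft_force: [0.3, 0.3, -0.3]
gripper_width: 0.0599
grip_force: 0.0
```

>>> move_arm --moves '[{"hand": 60, "dx": 0, "dy": 0, "dz": 3, "yaw": 0}, {"hand": 60, "dx": 0, "dy": 0, "dz": 10, "yaw": 0}, {"hand": 60, "dx": 0, "dy": 0, "dz": 20, "yaw": 0}, {"hand": 60, "dx": 0, "dy": 0, "dz": 20, "yaw": 0}, {"hand": 60, "dx": 0, "dy": 0, "dz": 10, "yaw": 0}]'

```text
time: 11.68
tcp_pos: [0.644, -0.0288, 0.1278]
eef_rot: [[0.679, 0.734, 0.002], [0.734, -0.679, -0.0], [0.001, 0.002, -1.0]]
ft_force: [0.5, -0.3, 0.3]
gripper_width: 0.0601
grip_force: 0.0
```

Run:
```python
from h import *
o=observe(); R=np.array(o['eef_rot']); print(o['time'],o['tcp_pos'],np.degrees(np.arctan2(R[1,1],R[0,1])),o['joint_pos'])
```

```text
11.6833 [ 0.64401567 -0.02880985  0.1278028 ] -42.74659624294357 [-24.02359057  40.56302378  34.45957614 109.24161224 -34.33254639
  40.71329064 -11.91926645]
```

>>> move_arm --moves '[{"hand": 65, "dx": -22, "dy": -7.5, "dz": 10, "yaw": -5.7}, {"hand": 65, "dx": -22, "dy": -7.5, "dz": 10, "yaw": -5.7}, {"hand": 65, "dx": -22, "dy": -7.5, "dz": 10, "yaw": -5.7}, {"hand": 65, "dx": -22, "dy": -7.5, "dz": 10, "yaw": -5.7}, {"hand": 65, "dx": -22, "dy": -7.5, "dz": 10, "yaw": -5.7}]'

```text
time: 12.1
tcp_pos: [0.5321, -0.0661, 0.1758]
eef_rot: [[0.948, 0.317, 0.0], [0.317, -0.948, 0.001], [0.001, -0.0, -1.0]]
ft_force: [0.6, 0.4, 0.1]
gripper_width: 0.0649
grip_force: 0.0
```

>>> move_arm --moves '[{"hand": 65, "dx": 0, "dy": 0, "dz": 0, "yaw": 0}, {"hand": 65, "dx": 0, "dy": 0, "dz": 0, "yaw": 0}, {"hand": 65, "dx": 0, "dy": 0, "dz": 0, "yaw": 0}, {"hand": 65, "dx": 0, "dy": 0, "dz": 0, "yaw": 0}, {"hand": 65, "dx": 0, "dy": 0, "dz": 0, "yaw": 0}]'

```text
time: 12.52
tcp_pos: [0.5339, -0.0655, 0.1747]
eef_rot: [[0.946, 0.324, -0.0], [0.324, -0.946, -0.0], [-0.0, 0.0, -1.0]]
ft_force: [0.3, -0.1, 0.4]
gripper_width: 0.0651
grip_force: 0.0
```

```bash
cat > m3.py <<'E'
from h import *
import pickle,sys
w=grab('wrist'); pickle.dump(w,open('w5.pkl','wb')); o=observe(); R=np.array(o['eef_rot']); print(o['time'],o['tcp_pos'],np.degrees(np.arctan2(R[1,1],R[0,1])),o['joint_pos'])
h=cv2.cvtColor(w['frame'],cv2.COLOR_RGB2HSV).astype(int)
r=((np.minimum(h[...,0],180-h[...,0])<8)&(h[...,1]>150)&(h[...,2]>70)).astype(np.uint8)
k,l,s,c=cv2.connectedComponentsWithStats(r); print('red',[(c[i].round(1),s[i].tolist(),plane(w,*c[i],.052).round(4)) for i in range(1,k) if s[i,4]>40])
g=((abs(h[...,0]-65)<22)&(h[...,1]>90)&(h[...,2]>60)).astype(np.uint8)
k,l,s,c=cv2.connectedComponentsWithStats(g); print('green',[(c[i].round(1),s[i].tolist(),plane(w,*c[i],.036).round(4)) for i in range(1,k) if s[i,4]>60])
cv2.imwrite('pics/'+sys.argv[1],np.clip(w['frame'][:,:,::-1].astype(float)*1.3,0,255).astype(np.uint8))
E
python3 m3.py z6.png
```

```text
12.5667 [ 0.53377587 -0.06561984  0.1747234 ] -71.15129468475696 [-29.52445689  33.47096505  46.04214039 121.37747833 -37.71379339
  40.43837129 -29.32856481]
red [(array([302.4, 204.6]), [300, 187, 6, 35, 134], array([ 0.5414, -0.0852,  0.052 ])), (array([256.6, 204.3]), [255, 188, 4, 33, 94], array([ 0.5285, -0.0467,  0.052 ]))]
green [(array([279. , 257.5]), [271, 243, 17, 30, 507], array([ 0.4792, -0.0848,  0.036 ]))]
```

View pics/z6.png

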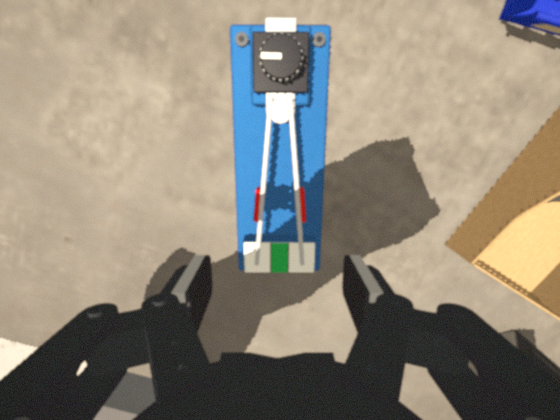

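The wrist image shows the stand upright in the frame. The knob's pointer now lies horizontally left, which is a quarter turn clockwise. The red plates are at (257,204) and (302,205), and the green mark at (279,257). The tool is centred and aligned over the grip plates, so I'll descend around them.

>>> move_arm --grip_force 20 --moves '[{"hand": 65, "dx": 1, "dy": 0, "dz": -25, "yaw": 0}, {"hand": 65, "dx": 0, "dy": 0, "dz": -25, "yaw": 0}, {"hand": 65, "dx": 0, "dy": 0, "dz": -20, "yaw": 0}, {"hand": 65, "dx": 0, "dy": 0, "dz": -15, "yaw": 0}, {"hand": 65, "dx": 0, "dy": 0, "dz": -10, "yaw": 0}]'

```text
time: 12.98
tcp_pos: [0.5339, -0.0657, 0.0782]
eef_rot: [[0.947, 0.322, -0.002], [0.322, -0.947, -0.0], [-0.002, -0.001, -1.0]]
ft_force: [0.4, 0.4, 1.0]
gripper_width: 0.0648
grip_force: 0.0
```

>>> move_arm --moves '[{"hand": 65, "dx": 0, "dy": 0, "dz": -10, "yaw": 0}, {"hand": 65, "dx": 0, "dy": 0, "dz": -10, "yaw": 0}, {"hand": 65, "dx": 0, "dy": 0, "dz": -10, "yaw": 0}, {"hand": 65, "dx": 0, "dy": 0, "dz": -10, "yaw": 0}, {"hand": 65, "dx": 0, "dy": 0, "dz": -6, "yaw": 0}]'

```text
time: 13.4
tcp_pos: [0.5342, -0.0658, 0.0332]
eef_rot: [[0.947, 0.322, -0.0], [0.322, -0.947, 0.0], [-0.0, -0.0, -1.0]]
ft_force: [0.8, -0.5, -0.0]
gripper_width: 0.065
grip_force: 0.0
```

>>> move_arm --moves '[{"hand": 60, "dx": 0, "dy": 0, "dz": 0, "yaw": 0}, {"hand": 55, "dx": 0, "dy": 0, "dz": 0, "yaw": 0}, {"hand": 50, "dx": 0, "dy": 0, "dz": 0, "yaw": 0}, {"hand": 48, "dx": 0, "dy": 0, "dz": 0, "yaw": 0}, {"hand": 47, "dx": 0, "dy": 0, "dz": 0, "yaw": 0}]'

```text
time: 13.82
tcp_pos: [0.5347, -0.0666, 0.0347]
eef_rot: [[0.947, 0.321, 0.001], [0.321, -0.947, -0.001], [0.001, 0.002, -1.0]]
ft_force: [0.5, -2.5, 1.1]
gripper_width: 0.0471
grip_force: 1.2
```

>>> move_arm --moves '[{"hand": 46, "dx": 0, "dy": 0, "dz": 0, "yaw": 0}, {"hand": 45, "dx": 0, "dy": 0, "dz": 0, "yaw": 0}, {"hand": 44, "dx": 0, "dy": 0, "dz": 0, "yaw": 0}, {"hand": 43, "dx": 0, "dy": 0, "dz": 0, "yaw": 0}, {"hand": 43, "dx": 0, "dy": 0, "dz": 0, "yaw": 0}]'

```text
time: 14.23
tcp_pos: [0.5346, -0.0661, 0.0342]
eef_rot: [[0.947, 0.322, 0.001], [0.322, -0.947, -0.0], [0.0, 0.001, -1.0]]
ft_force: [0.7, -2.8, 2.9]
gripper_width: 0.0431
grip_force: 2.2
```

Contact has begun, with the -y finger touching first. I'll shift about 1 mm to centre and keep squeezing slowly.

>>> move_arm --moves '[{"hand": 42, "dx": 0.3, "dy": -1, "dz": 0, "yaw": 0}, {"hand": 41, "dx": 0, "dy": 0, "dz": 0, "yaw": 0}, {"hand": 40, "dx": 0, "dy": 0, "dz": 0, "yaw": 0}, {"hand": 39, "dx": 0, "dy": 0, "dz": 0, "yaw": 0}, {"hand": 38, "dx": 0, "dy": 0, "dz": 0, "yaw": 0}]'

```text
time: 14.65
tcp_pos: [0.5345, -0.0667, 0.0342]
eef_rot: [[0.947, 0.322, -0.0], [0.322, -0.947, 0.0], [0.0, -0.0, -1.0]]
ft_force: [1.5, -1.3, 5.8]
gripper_width: 0.0378
grip_force: 4.4
```

>>> move_arm --moves '[{"hand": 37, "dx": 0, "dy": 0, "dz": 0, "yaw": 0}, {"hand": 36, "dx": 0, "dy": 0, "dz": 0, "yaw": 0}, {"hand": 36, "dx": 0, "dy": 0, "dz": 0, "yaw": 0}, {"hand": 36, "dx": 0, "dy": 0, "dz": 0, "yaw": 0}, {"hand": 36, "dx": 0, "dy": 0, "dz": 0, "yaw": 0}]'

```text
time: 15.07
tcp_pos: [0.5345, -0.0667, 0.0342]
eef_rot: [[0.947, 0.322, -0.0], [0.322, -0.947, 0.0], [0.0, -0.0, -1.0]]
ft_force: [-0.0, -1.2, 6.1]
gripper_width: 0.036
grip_force: 5.0
```

```bash
cat > m4.py <<'E'
from h import *
import pickle,sys
w=grab('wrist'); s=grab('scene'); o=observe(); print(o['time'],o['tcp_pos'],o['ft_force'],o['gripper_width'],o['grip_force'])
pickle.dump((w,s),open('w6.pkl','wb'))
u,v=map(int,proj(w,(.478,-.085,.044))); print('w tip',u,v)
for n,d in(('w',w),('s',s)):
    h=cv2.cvtColor(d['frame'],cv2.COLOR_RGB2HSV).astype(int)
    g=((abs(h[...,0]-65)<22)&(h[...,1]>90)&(h[...,2]>40)).astype(np.uint8)
    k,l,st,c=cv2.connectedComponentsWithStats(g); print(n,[(c[i].round(1),st[i].tolist()) for i in range(1,k) if st[i,4]>15 and st[i,4]<3000])
us,vs=map(int,proj(s,(.495,-.08,.044))); print('scene crop',us-35,vs-30,'x6')
a=cv2.resize(s['frame'][vs-30:vs+30,us-35:us+35],None,fx=6,fy=6,interpolation=cv2.INTER_CUBIC)
f=cv2.resize(w['frame'][170:420,190:370],(259,360))
cv2.imwrite('pics/'+sys.argv[1],np.clip(np.hstack([a,f])[:,:,::-1].astype(float)*1.6,0,255).astype(np.uint8))
E
python3 m4.py z7.png
```

```text
15.1667 [ 0.53446482 -0.06667904  0.03420767] [ 0.10025437 -0.44453416  6.53970593] 0.036171332407536755 5.0083451718091965
w tip 278 380
w [(array([278.4, 349.7]), [263, 343, 32, 16, 456])]
s [(array([367.2, 223.3]), [362, 218, 14, 11, 89]), (array([278.9, 233.8]), [276, 231, 6, 6, 19])]
scene crop 248 199 x6
```

View pics/z7.png

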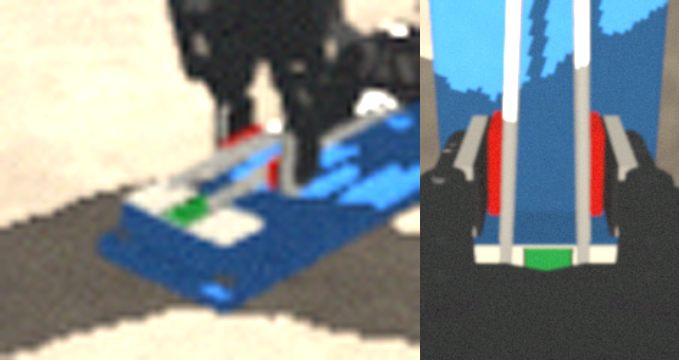

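The scene crop shows the fingers on both red plates with the tips beside the green band. In the wrist crop the blades' inner edges are at x≈513 and 575, near the white plate at row 245. I'll measure the gap from the blade edges.

```bash
cat > m5.py <<'E'
from h import *
import pickle,sys
def gap(w):
    f=cv2.cvtColor(w['frame'],cv2.COLOR_RGB2HSV).astype(int); L=[];R=[]
    a=np.radians(18.6); X=np.array([np.cos(a),np.sin(a)]);Y=np.array([-X[1],X[0]]); O=np.array([.5345,-.0663])+.035*X
    for v in range(200,334,3):
        blue=(abs(f[v,:,0]-108)<14)&(f[v,:,1]>90); c=279
        if not blue[c-3:c+4].all(): continue
        l=c
        while blue[l-1]: l-=1
        r=c
        while blue[r+1]: r+=1
        for lst,u in((L,l-.5),(R,r+.5)):
            p=plane(w,u,v,.038)[:2]-O; lst.append((p@X,p@Y))
    L,R=np.array(L),np.array(R); gs=[]
    for q in(L,R): 
        k=np.polyfit(q[:,0],q[:,1],1); res=abs(q[:,1]-np.polyval(k,q[:,0])); k=np.polyfit(*q[res<.0008].T,1); gs.append(np.polyval(k,-.095)); print('slope',k[0].round(4),'n',(res<.0008).sum(),'y at tip',gs[-1].round(4),'y at hinge',np.polyval(k,.055).round(4),'xrange',q[:,0].min().round(3),q[:,0].max().round(3))
    print('gap',gs[0]-gs[1])
if __name__=='__main__':
    print('now'); gap(get_image('wrist')); o=observe(); print(o['gripper_width'],o['grip_force'],o['ft_force'])
E
python3 m5.py
```

```text
now
slope -0.0468 n 45 y at tip 0.0135 y at hinge 0.0065 xrange -0.069 0.002
slope 0.0355 n 45 y at tip -0.0107 y at hinge -0.0054 xrange -0.069 0.002
gap 0.02421578313127171
0.036252785596793825 5.008082315325737 [-1.08333185 -0.80235639  6.41720512]
```

>>> move_arm --moves '[{"hand": 35.2, "dx": 0, "dy": 0, "dz": 0, "yaw": 0}, {"hand": 34.4, "dx": 0, "dy": 0, "dz": 0, "yaw": 0}, {"hand": 33.6, "dx": 0, "dy": 0, "dz": 0, "yaw": 0}, {"hand": 33, "dx": 0, "dy": 0, "dz": 0, "yaw": 0}, {"hand": 32.5, "dx": 0, "dy": 0, "dz": 0, "yaw": 0}]'

```text
time: 15.63
tcp_pos: [0.5344, -0.067, 0.0343]
eef_rot: [[0.947, 0.322, 0.0], [0.322, -0.947, 0.0], [0.0, -0.0, -1.0]]
ft_force: [-0.3, -2.5, 6.9]
gripper_width: 0.033
grip_force: 6.7
```

>>> move_arm --moves '[{"hand": 32.2, "dx": 0, "dy": 0, "dz": 0, "yaw": 0}, {"hand": 32.2, "dx": 0, "dy": 0, "dz": 0, "yaw": 0}, {"hand": 32.2, "dx": 0, "dy": 0, "dz": 0, "yaw": 0}, {"hand": 32.2, "dx": 0, "dy": 0, "dz": 0, "yaw": 0}, {"hand": 32.2, "dx": 0, "dy": 0, "dz": 0, "yaw": 0}]'

```text
time: 16.05
tcp_pos: [0.5344, -0.067, 0.0343]
eef_rot: [[0.947, 0.321, 0.0], [0.321, -0.947, 0.0], [0.0, -0.0, -1.0]]
ft_force: [-0.5, -1.9, 8.1]
gripper_width: 0.0324
grip_force: 6.8
```

```bash
python3 m5.py; python3 m4.py z8.png
```

```text
now
slope -0.0263 n 45 y at tip 0.0103 y at hinge 0.0064 xrange -0.069 0.002
slope 0.015 n 45 y at tip -0.0078 y at hinge -0.0055 xrange -0.069 0.002
gap 0.018049252423343425
0.032404861122384686 6.822931990027428 [-0.66789813 -2.10532258  7.66062827]
16.2 [ 0.53447333 -0.06702951  0.03434171] [ 0.06376402 -1.77852943  8.27859981] 0.03227504690685681 6.822779327630997
w tip 277 380
w [(array([277.9, 349.2]), [262, 342, 32, 17, 466])]
s [(array([367.2, 223.4]), [362, 218, 14, 11, 91]), (array([278.9, 233.7]), [276, 231, 6, 6, 20])]
scene crop 248 199 x6
```

View pics/z8.png

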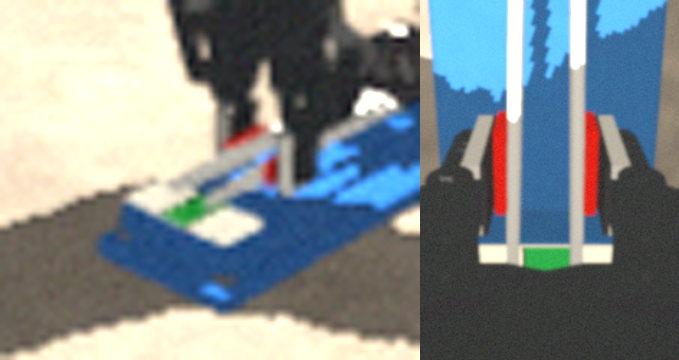

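In the final view the inner edges of the blades line up with the edges of the green band. The measured gap is 18.0 mm and the grip is a steady 6.8 N, which matches the expected 7 N.

```bash
python3 -c "
from cell import hand_in; print(hand_in())"
```

```text
the job is handed in; nothing more can be done
None
```

I pushed the knob down to its stop, then turned it about 88° clockwise. I handed the job in with the gripper still holding the tweezers at a measured 18 mm gap; the hand-in gave no verdict.

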